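# Mark a watch case back with the covered hand punch

## Task

Lift the clear dust cover off the hand punch and set it upright on the cork board; then take the punch and press its flat foot squarely onto the steel case back, wholly inside the engraved ring, until the sprung plate has sunk about halfway, hold it there for about a second and lift it straight up without sliding it or touching the case back outside the ring. Then stand the punch back on the dark pad in the middle of its round wooden stand and put the cover back over it, centred and flat on the stand. Never drive the sprung plate to its stop, never tip the cover or the punch over, and leave the other things on the bench where they are.

Things in the scene. Friction and masses are not known exactly. Their poses are not given: they have to be found in the camera images.
- cover: clear glass-like round dust cover (open below, like a bell jar), 104 mm outer diameter, 3 mm wall, 104 mm high to its roof, about 250 g; on the roof a thin steel neck and a black upright cylinder knob 30 mm across, spanning 112 to 148 mm above the rim: grip it there. Starts on the stand over the punch (inside height 100 mm, inside diameter 98 mm). Origin: centre of the bottom rim, z up
- punch: hand marking punch standing upright: round flat steel foot 40 mm across and 14 mm high, 18 mm thick neck, round wooden handle 26 mm across from 30 to 85 mm above the foot's face; about 300 g (varies by a fifth). Starts on the stand under the cover. Origin: centre of the foot's underside (the marking face), z up along the handle
- stand: fixed round dark wooden stand, 130 mm across, 12 mm high, with a dark pad 50 mm across in the middle of its top, flush with it. Origin: centre of its underside, on the bench mat 2 mm above the table; its top is 12 mm above the origin
- rest: fixed square cork board 140 x 140 x 8 mm, empty at the start. Origin: centre of its underside; its top is 8 mm above the origin
- fixture: fixed grey square marking fixture, 110 x 110 mm, 36 mm high, with a steel guide post 12 mm across at each corner (46 mm from the centre in its x and y) up to 66 mm above its origin; the round sprung plate stands in the middle. Origin: centre of its underside
- blank_top (a point): centre of the top face of the steel case back (64 mm across, 5 mm thick), which is fixed on the round aluminium sprung plate (80 mm across) of the fixture; 63 mm above the fixture's origin when the plate is up. An engraved dark ring of 50 mm inner diameter, concentric with it, bounds where the punch's 40 mm foot may land. Moves down with the plate
- plate (a joint): how far the sprung plate is pressed down, in m: 0 up, 0.012 at its stop. Its spring needs about 2 N to start moving and 1.2 N more per mm (about 9 N at half travel, 16 N at the stop); it comes back up by itself. The free punch's weight alone sinks it by only 1 to 2 mm
- tweezers: bystander: steel tweezers lying flat, 130 x 12 x 10 mm, along its x; origin under the centre. Leave alone
- screwdriver: bystander: thin watch screwdriver lying flat, 130 x 10 x 10 mm, along its x; origin under the centre. Leave alone
- loupe: bystander: black eye loupe, a cone 38 mm across and 30 mm high; origin under its centre. Leave alone
- bench_block: bystander: round steel bench block 60 mm across, 28 mm high; origin under its centre. Leave alone
- dish: bystander: shallow glass dish 100 mm across, 18 mm high; origin under its centre. Leave alone
- oil_jar: bystander: amber glass jar with black cap, 40 mm across, 50 mm high; origin under its centre. Leave alone
- case_ring: bystander: steel watch-case ring 48 mm across, 12 mm high; origin under its centre. Leave alone
Not all that is in view belongs to the job. Leave any green or pink look-alike of the cover alone.

How it is judged:
On the way, in this order (a step that is already met when the one before it is completed fails the run):
1. the cover stands upright on the cork board, let go (horizontal distance between cover and rest below 0.03 m and z of cover in the frame of rest below 0.011 m and angle between cover's own z axis and vertical below 0.05 rad and contact force between the fingers and cover below 0.1 N), for 0.2 s.
2. the punch, upright and inside the ring, presses the sprung plate 3.5 to 10 mm down, held for 0.8 s (value of joint plate between 0.0035 and 0.01 m and contact force between punch and plate above 4 N and horizontal distance between punch and blank_top below 0.006 m and angle between punch's own z axis and vertical below 0.06 rad), for 0.8 s.
3. the punch is lifted straight up, 10 mm clear of the case back and still above it (within 15 mm), the plate up again (z of punch in the frame of blank_top above 0.01 m and horizontal distance between punch and blank_top below 0.015 m and value of joint plate below 0.002 m), for 0.02 s.
At the end, for the whole second after the job is handed in: The punch stands upright and still on the stand within 20 mm of its centre; the cover stands flat (within 3 mm) and still on the stand over it, within 13 mm of the stand's centre and not touching the punch; the sprung plate is up again (horizontal distance between punch and stand below 0.02 m and z of each of punch, cover in the frame of stand below 0.015 m and angle between punch's own z axis and vertical below 0.05 rad and linear speed of each of punch, cover below 0.02 m/s and horizontal distance between cover and stand below 0.013 m and angle between cover's own z axis and vertical below 0.04 rad and contact force between cover and punch below 0.2 N and value of joint plate below 0.002 m).
It fails at once if the punch touches the case back or plate (over 1 N) more than 8 mm off the ring's centre (contact force between punch and plate above 1 N and horizontal distance between punch and blank_top above 0.008 m).
It fails at once if the sprung plate is driven to its stop (value of joint plate above 0.0117 m).
It fails at once if the gripper itself presses the plate (contact force between the fingers and plate above 2 N).
It fails at once if the cover or the punch is tipped over (angle between any of cover, punch's own z axis and vertical above 0.5 rad).
It fails at once if one of the other things on the bench is moved more than 25 mm (distance of any of tweezers, screwdriver, loupe, bench_block, dish, oil_jar, case_ring from where it was at the start of the episode above 0.025 m).
It also fails if it takes over 72 s, if anything falls off the work surface, if the arm or the gripper's body presses on something with over 40 N, if the wrist force passes 120 N, or if a joint passes its speed limit or range.

## Robot

A 6-joint arm with a two-finger parallel gripper is mounted at the origin on the work surface. World frame = base frame: x ahead of the robot, y to its left, z up, the work surface at z = 0. Lengths are in m, angles in rad, forces in N, time in s.
With the tool pointing down it reaches from about 0.3 to 1 m from the base axis. Payload 5.1 kg.
Tool frame: the origin (TCP) lies between the finger pads; the fingertips stand ctrl.nose_length ahead of it and the grasp point (between the pads) lies 11 mm behind it (ctrl.nose_length is the distance from the TCP to the fingertips, in m); z points along the fingers, y is the line along which they close (so a half turn about z gives the same grasp; the last joint's range is limited). The gripper opens to 95 mm and grips with 3 to 60 N. Pads are 20 mm wide; open, the fingers measure 119 mm over their backs; the gripper's body (75 mm by 180 mm) begins 59 mm behind the grasp point.
Start: joints at [-1.266, 0.124, 1.65, -0, 1.367, -0.083], TCP at [0.246, -0.602, 0.223] pointing down, gripper open.
Joint ranges: [-2.61, 2.61], [-1.02, 2.33], [0.03, 2.71], [-1.35, 4.49], [0.32, 2.68], [-2.91, 2.91]. Speed limits (rad/s): [2.57, 2.57, 3.14, 3.14, 3.14, 3.14].

## Interface

Orientations are given as a rotation vector (axis times angle).
In Python, from bench import ctrl gives the robot as it stands. Calls block until the motion is done:
- ctrl.move_to(position, orientation): joint-space move of the TCP to a pose.
- ctrl.movel(position, frame=None, rate=0.15): straight line of the TCP; frame=None keeps the orientation; rate is the mean speed in m/s.
- ctrl.movej(angles): joint-space move.
- ctrl.command_gripper(opening, newtons=None): finger opening in m; newtons is the grip in N (None keeps the last); returns when the fingers have stopped.
- ctrl.wait(seconds).
- ctrl.solve_ik(position, orientation): joint angles nearest the present ones, or None.
- ctrl.state(): the state.
- ctrl.camera(name): name is "side" or "top" or "wrist"; returns (picture, depth): 480x640x3 uint8, blue, green, red; 480x640 float32, m along the optical axis (not along the pixel's ray), 0 where there is no reading.
- ctrl.get_calibration(name): a dict with "mtx" (3x3 intrinsics, pixels), "R" (3x3) and "t" (3): a world point X has camera coordinates R X + t. Camera axes: x right, y down, z forward; pixel columns grow to the right and rows downward; lengths in m; the calibration is good to about 2 mm. A picture is of the moment at which its call begins: read the wrist's pose just before it. get_calibration takes no time and is no camera call; for the wrist camera it gives the pose at the moment of the call.
A pose or a line that the arm cannot do raises ctrl.Unreachable and nothing moves.
- ctrl.job_done(): hands the job in; it is judged then, once.
The state is a dict: "time_s": time; "joint_pos": joint angles; "qvel": joint speeds; "effort": joint torques, N m; "eef_pos": TCP position; "ee_rot": TCP orientation; "ft_force": force on the tool from outside, world axes, zero at the start; "torque": the same for the moment, N m; "grip_width": finger opening in m; "grip_force": force on a finger pad.
Only numpy, scipy, OpenCV 4.12 (cv2) and the standard library are available. Lean on these libraries where they do the work, as an engineer would, in place of code of your own. Each camera call takes 0.05 s, during which the arm holds its last target. There are 200 camera calls.

## Working session

There is one attempt and no reset: what is moved stays moved. The work goes in short steps, each a Python script; the robot and the scene stay as the last script left them, time stands still between calls to the robot, and variables do not carry over. Pictures are saved under pics/ and viewed, at most 10 in all, crops included, and the job is handed in when it is done.

```bash
ls; mkdir -p pics
python3 - <<'E'
from bench import ctrl
import cv2,numpy as np
for n in("top","side"):
    p,d=ctrl.camera(n); cv2.imwrite(f"pics/{n}0.png",p); np.save(f"{n}0.npy",d)
    c=ctrl.get_calibration(n); print(n,c["mtx"].tolist(),np.round(c["R"],3).tolist(),np.round(c["t"],3).tolist(), np.round(-c["R"].T@c["t"],3))
s=ctrl.state(); print(s, ctrl.nose_length)
E
```

```text
pics
top [[539.8741034506961, 0.0, 316.12834031332807], [0.0, 539.8741034506961, 238.9476555523962], [0.0, 0.0, 1.0]] [[-0.018, -1.0, 0.007], [-0.998, 0.018, -0.059], [0.059, -0.008, -0.998]] [-0.041, 0.557, 1.041] [ 0.494 -0.042  1.073]
side [[480.3047835054642, 0.0, 322.1762879702127], [0.0, 480.3047835054642, 235.29007470223598], [0.0, 0.0, 1.0]] [[-0.94, -0.34, -0.022], [-0.192, 0.583, -0.79], [0.282, -0.738, -0.613]] [0.498, 0.196, 1.013] [0.221 0.803 0.787]
{'time_s': 0.1, 'joint_pos': array([-1.26559962e+00,  1.24448292e-01,  1.65153332e+00, -2.44040249e-05,
        1.36746284e+00, -8.25846351e-02]), 'qvel': array([-1.12547540e-04,  3.77652507e-04, -4.11586766e-03,  1.72343197e-03,
        2.31341484e-05,  2.49110516e-04]), 'effort': array([ 5.65370829e-04, -4.18879545e+01, -3.61097002e+01,  7.76750408e-02,
        4.61582153e-02, -5.46837089e-05]), 'eef_pos': array([ 0.24559649, -0.60121562,  0.22150693]), 'ee_rot': array([-3.08092078e+00, -6.04969677e-01,  3.60192492e-04]), 'ft_force': array([ 0.40773601, -0.52122787, -0.18440512]), 'torque': array([0.06599688, 0.04097587, 0.0231722 ]), 'grip_force': 0.0, 'grip_width': 0.09513497460408044} 0.008
```

View pics/top0.png

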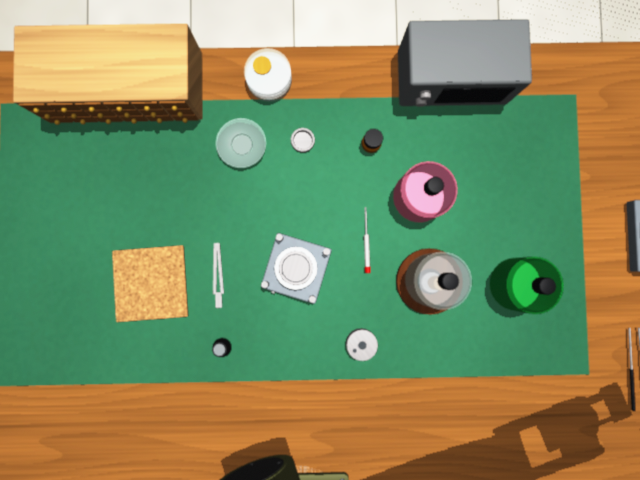

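View pics/side0.png

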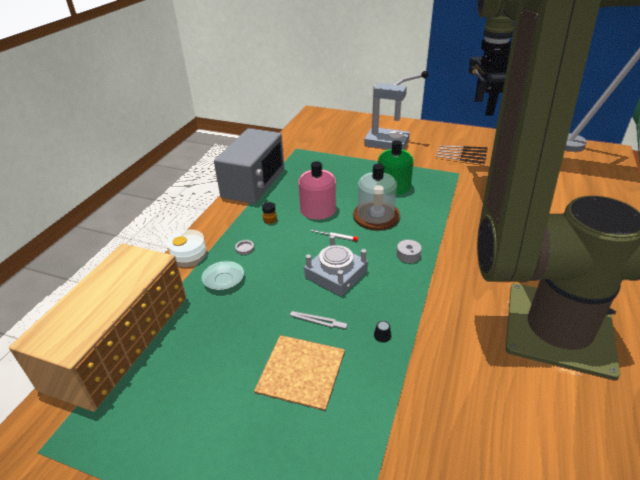

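The top view shows three knobbed covers: pink (434,186), green (545,286) and clear with a knob at (449,282), standing on the brown stand at about (430,282). The clear one is mine. The fixture is at (296,268) and the cork board at (150,284). Next I'll measure from depth and check a close crop.

```bash
cat > h.py <<'E'
from bench import ctrl
import cv2,numpy as np
from scipy.spatial.transform import Rotation as Ro
def cloud(d,c):
    v,u=np.mgrid[0:480,0:640]; K=c["mtx"]
    X=np.stack([(u-K[0,2])/K[0,0]*d,(v-K[1,2])/K[1,1]*d,d],-1)
    return (X-c["t"])@c["R"]
def ray(c,u,v,z):
    o=-c["R"].T@c["t"]; r=c["R"].T@np.linalg.inv(c["mtx"])@[u,v,1.]
    return o+r*(z-o[2])/r[2]
def proj(c,X):
    p=c["mtx"]@(c["R"]@np.asarray(X)+c["t"]); return p[:2]/p[2]
def circ(P):  # minimum enclosing circle, xy
    (x,y),r=cv2.minEnclosingCircle(P[:,:2].astype(np.float32)); return np.round([x,y,r],4)
def down(yaw):  # tool z down; tool y axis (closing line) at angle yaw+90deg from world x
    return (Ro.from_euler('z',yaw)*Ro.from_rotvec([np.pi,0,0])).as_rotvec()
E
python3 - <<'E'
from h import *
p=cv2.imread("pics/top0.png"); c=ctrl.get_calibration("top"); W=cloud(np.load("top0.npy"),c)
hsv=cv2.cvtColor(p,cv2.COLOR_BGR2HSV)
def rep(n,u,v,r,m):
    s=np.zeros(m.shape,bool); s[v-r:v+r,u-r:u+r]=1; P=W[s&m]; 
    print(n,len(P),"zpct",np.round(np.percentile(P[:,2],[5,50,95]),4),"med",np.round(np.median(P,0),4),circ(P))
dark=hsv[...,2]<45
rep("knob",449,282,14,dark)
Z=W[...,2]
rep("knobtop",449,282,16,(Z>.155)&(Z<.18))
rep("rest",150,284,50,(hsv[...,0]<30)&(hsv[...,1]>80))
rep("case",296,268,20,(Z>.055))
rep("posts",296,268,42,(Z>.06))
rep("standbrown",430,282,45,(hsv[...,0]<20)&(hsv[...,1]>100))
rep("jar cover any",449,282,30,(Z>.09)&(Z<.125))
cs=ctrl.get_calibration("side"); ps=cv2.imread("pics/side0.png"); Ws=cloud(np.load("side0.npy"),cs)
s=np.zeros(Z.shape,bool); s[160:185,365:392]=1; P=Ws[s&(cv2.cvtColor(ps,cv2.COLOR_BGR2HSV)[...,2]<50)]; print("side knob",np.round(np.percentile(P,[2,50,98],axis=0),3))
s[:]=0; s[240:275,315:360]=1; P=Ws[s&(Ws[...,2]>.055)]; print("side case",np.round(np.percentile(P,[2,50,98],axis=0),3))
w=ctrl.get_calibration("wrist"); s=ctrl.state(); T=Ro.from_rotvec(s["ee_rot"])
print("cam in tool",T.inv().apply(-w["R"].T@w["t"]-s["eef_pos"]),(T.as_matrix().T@w["R"].T).round(3).tolist(),w["mtx"].tolist())
a=cv2.resize(p[225:335,380:580],None,fx=3,fy=3); b=cv2.resize(p[225:315,250:450][:, :90],None,fx=2.2,fy=3.667)
cv2.imwrite("pics/crop1.png",np.hstack([a,b[:330]]))
E
```

```text
knob 74 zpct [0.1388 0.1548 0.1638] med [ 0.4713 -0.2623  0.1548] [ 0.4737 -0.2729  0.0138]
knobtop 248 zpct [0.1587 0.1626 0.1652] med [ 0.4743 -0.2737  0.1626] [ 0.4737 -0.2747  0.015 ]
rest 5176 zpct [0.007  0.0104 0.0138] med [0.4759 0.2762 0.0104] [0.4817 0.159  0.2017]
case 1370 zpct [0.0587 0.0648 0.0688] med [ 0.5013 -0.012   0.0648] [ 0.5015 -0.0117  0.0399]
posts 1401 zpct [0.0605 0.0656 0.0699] med [ 0.5008 -0.0124  0.0656] [ 0.5016 -0.0118  0.0704]
standbrown 796 zpct [0.0113 0.0148 0.0192] med [ 0.4644 -0.2326  0.0148] [ 0.4637 -0.1733  0.1346]
jar cover any 2256 zpct [0.1103 0.1184 0.1216] med [ 0.4744 -0.2701  0.1184] [ 0.4741 -0.275   0.0524]
side knob [[ 0.456 -0.279  0.131]
 [ 0.468 -0.261  0.152]
 [ 0.482 -0.256  0.163]]
side case [[ 0.458 -0.046  0.056]
 [ 0.493 -0.     0.064]
 [ 0.532  0.053  0.068]]
cam in tool [ 0.06588063 -0.00034563 -0.16122845] [[0.001, -0.971, -0.238], [1.0, 0.001, -0.0], [0.0, -0.238, 0.971]] [[343.28620750445145, 0.0, 319.4264272828468], [0.0, 343.28620750445145, 227.61670860990623], [0.0, 0.0, 1.0]]
```

View pics/crop1.png

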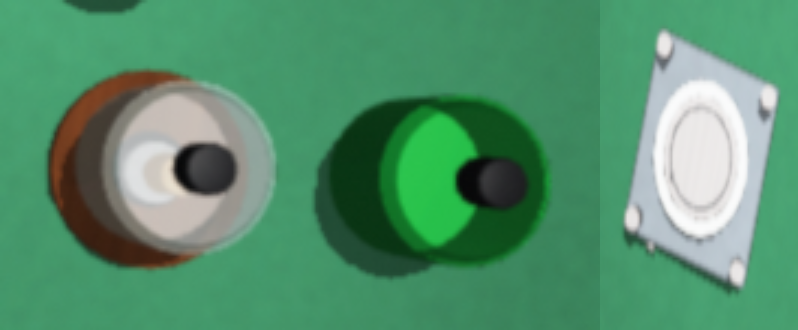

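The clear cover, with white punch foot visible inside and a brown stand below, is confirmed. Its knob top is at (0.474,-0.275,0.163) against an expected 0.162. The fixture centre is (0.5015,-0.012) with a case height of 0.065, and the cork is at (0.476,0.276). I'll go above the cover and refine with the wrist camera.

Run:
```python
from h import *
c=ctrl.get_calibration("top")
print("pink",ray(c,434,186,.162),"green",ray(c,545,286,.162))
for yaw in (-45,135):
    for P in([.474,-.275,.27],[.5015,-.012,.2],[.476,.276,.2]):
        q=ctrl.solve_ik(P,down(np.radians(yaw))); print(yaw,P,None if q is None else np.round(q,2))
q=ctrl.solve_ik([.474,-.275,.27],down(np.radians(-45)))
ctrl.move_to([.474,-.275,.27],down(np.radians(-45)))
w=ctrl.get_calibration("wrist"); p,d=ctrl.camera("wrist"); cv2.imwrite("pics/w1.png",p); np.savez("w1.npz",d=d,**w)
W=cloud(d,w); Z=W[...,2]
P=W[(Z>.157)&(Z<.168)&(np.hypot(W[...,0]-.474,W[...,1]+.275)<.03)]; print("knob",len(P),np.median(P,0),circ(P))
P=W[(Z>.11)&(Z<.124)&(np.hypot(W[...,0]-.474,W[...,1]+.275)<.07)]; print("roof",len(P),np.median(P,0),circ(P))
print(ctrl.state()["time_s"],ctrl.state()["eef_pos"], proj(w,[.474,-.275,.162]))
```

```text
pink [ 0.63458634 -0.25220815  0.162     ] green [ 0.46154889 -0.43439055  0.162     ]
-45 [0.474, -0.275, 0.27] [-0.62 -0.13  1.82 -0.    1.45  1.73]
-45 [0.5015, -0.012, 0.2] [-0.13 -0.2   2.   -0.    1.34  2.23]
-45 [0.476, 0.276, 0.2] [ 0.43 -0.08  1.9  -0.    1.33  2.78]
135 [0.474, -0.275, 0.27] [-0.62 -0.13  1.82  0.    1.45 -1.41]
135 [0.5015, -0.012, 0.2] [-0.13 -0.2   2.    0.    1.34 -0.92]
135 [0.476, 0.276, 0.2] [ 0.43 -0.08  1.9  -0.    1.33 -0.36]
knob 981 [ 0.47102665 -0.27325127  0.16108397] [ 0.4702 -0.2726  0.015 ]
roof 7125 [ 0.47676032 -0.2790281   0.11702251] [ 0.4708 -0.2728  0.0505]
1.7417 [ 0.47375156 -0.27552764  0.26978366] [318.17419513 227.56504049]
```

View pics/w1.png

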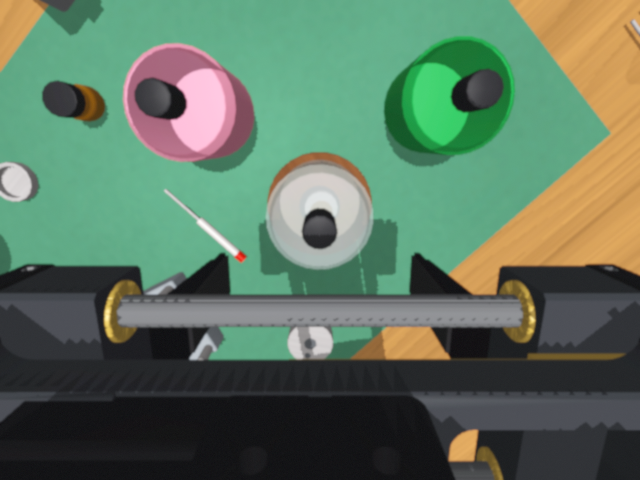

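The wrist view shows the clear cover knob at (320,229), pink at (160,98), green at (478,90), and the stand rim at (320,165). Wrist and top disagree by about 4 mm. I'll take a second look from the half-turned wrist, so the mount error cancels.

Run:
```python
from h import *
def shot(n):
    w=ctrl.get_calibration("wrist"); e=ctrl.state()["eef_pos"]; p,d=ctrl.camera("wrist"); cv2.imwrite(f"pics/{n}.png",p); np.savez(f"{n}.npz",d=d,e=e,**w); return cloud(d,w)
def sel(W,c,r,z0,z1): Z=W[...,2]; return W[(Z>z0)&(Z<z1)&(np.hypot(W[...,0]-c[0],W[...,1]-c[1])<r)]
D=down(np.radians(135))
ctrl.move_to([.474,-.275,.27],D); W=shot("w2")
for n,a in("knob",(.03,.157,.168)),("roof",(.07,.11,.124)): P=sel(W,(.474,-.275),*a); print(n,len(P),np.median(P,0),circ(P))
ctrl.move_to([.5015,-.012,.20],D); W=shot("w3")
P=sel(W,(.5015,-.012),.05,.056,.075); print("plate/case",len(P),np.median(P,0),circ(P)); P=sel(W,(.5015,-.012),.085,.058,.075); print("posts",circ(P))
ctrl.move_to([.476,.276,.20],D); W=shot("w4")
print(ctrl.state()["time_s"])
def brown(n,c):
    f=np.load(f"{n}.npz"); p=cv2.imread(f"pics/{n}.png"); h=cv2.cvtColor(p,cv2.COLOR_BGR2HSV)
    W=cloud(f["d"],f); return W[(h[...,0]<22)&(h[...,1]>70)&(np.hypot(W[...,0]-c[0],W[...,1]-c[1])<.11)&(W[...,2]<.03)]
P=brown("w4",(.476,.276)); print("rest",len(P),np.median(P,0),cv2.minAreaRect((P[:,:2]*1000).astype(np.float32)))
for n in("w1","w2"): 
    P=brown(n,(.474,-.275)); print("stand",n,len(P),np.median(P,0),circ(P))
```

```text
knob 1002 [ 0.46972568 -0.27142962  0.16103316] [ 0.4702 -0.272   0.0149]
roof 7262 [ 0.46459107 -0.26617752  0.11702564] [ 0.4699 -0.2717  0.0506]
plate/case 5982 [ 0.4963735  -0.00707397  0.06395841] [ 0.498  -0.0086  0.04  ]
posts [ 0.4981 -0.0088  0.0711]
6.7167
rest 17526 [0.46962139 0.2832198  0.00911423] ((473.3829345703125, 279.57366943359375), (139.53268432617188, 139.18740844726562), 3.4895949363708496)
stand w1 890 [ 0.51001016 -0.31098866  0.0131376 ] [ 0.4744 -0.2761  0.0629]
stand w2 1541 [ 0.42886441 -0.2294404   0.01312877] [ 0.4642 -0.2655  0.0631]
```

Both wrist yaws agree, with a knob at (0.4702,-0.2723). The top camera carries a constant offset of about 4 mm. Refined positions are fixture (0.498,-0.0087), z 0.064, and rest (0.4734,0.2796), z 0.009. Now I'll move the cover.

```bash
cat >> h.py <<'E'
D=down(np.radians(135))
def shot(n):
    w=ctrl.get_calibration("wrist"); e=ctrl.state()["eef_pos"]; p,d=ctrl.camera("wrist"); cv2.imwrite(f"pics/{n}.png",p); np.savez(f"{n}.npz",d=d,e=e,**w); return cloud(d,w)
def sel(W,c,r,z0,z1): Z=W[...,2]; return W[(Z>z0)&(Z<z1)&(np.hypot(W[...,0]-c[0],W[...,1]-c[1])<r)]
def st(n): s=ctrl.state(); print(n,round(s["time_s"],2),s["eef_pos"].round(4),"F",s["ft_force"].round(2),"g",round(s["grip_width"],4),round(s["grip_force"],1))
E
python3 - <<'E'
from h import *
ctrl.move_to([.4702,-.2723,.24],D)
ctrl.movel([.4702,-.2723,.134],rate=.12); st("at")
ctrl.command_gripper(.02,25); st("grip")
ctrl.movel([.4702,-.2723,.26],rate=.12); st("up")
ctrl.movel([.4734,.2796,.26],rate=.25)
ctrl.movel([.4734,.2796,.150],rate=.12); ctrl.movel([.4734,.2796,.131],rate=.03); st("down")
ctrl.command_gripper(.07); ctrl.movel([.4734,.2796,.22],rate=.12)
shot("w5"); st("rel")
ctrl.move_to([.4702,-.2723,.24],D); shot("w6"); st("over stand")
E
```

```text
at 9.73 [ 0.4708 -0.2727  0.135 ] F [-0.52 -0.5   0.14] g 0.0949 0.0
grip 10.78 [ 0.4702 -0.2722  0.1339] F [ 0.42 -1.03 -1.52] g 0.0297 25.0
up 11.97 [ 0.4697 -0.272   0.2587] F [-0.31 -0.29 -2.4 ] g 0.0297 25.0
down 16.18 [0.4735 0.2796 0.131 ] F [-0.37  0.19 -1.54] g 0.0294 25.0
rel 17.98 [0.4727 0.2793 0.2186] F [ 0.14  0.44 -0.42] g 0.0698 0.0
over stand 20.02 [ 0.4706 -0.2715  0.2399] F [-0.22  0.04  0.16] g 0.0701 0.0
```

Run:
```python
from h import *
f=np.load("w5.npz"); W=cloud(f["d"],f); c=(.4734,.2796)
for n,a in("knob",(.03,.15,.168)),("roof",(.07,.105,.12)): P=sel(W,c,*a); print(n,len(P),np.median(P,0).round(4),circ(P))
f=np.load("w6.npz"); W=cloud(f["d"],f); c=(.4702,-.2723)
P=sel(W,c,.1,.008,.02); print("stand",len(P),np.median(P,0),circ(P))
P=sel(W,c,.04,.09,.11); print("handle top",len(P),np.median(P,0),circ(P))
P=sel(W,c,.04,.022,.034); print("foot",len(P),np.median(P,0),circ(P))
p=cv2.imread("pics/w6.png"); u,v=proj(f,[*c,.06]).astype(int)
a=cv2.resize(p[max(v-110,0):v+90,max(u-130,0):u+130],(780,600))
cv2.imwrite("pics/c6.png",cv2.resize(np.hstack([cv2.imread("pics/w5.png"),p]),(800,300)) if 0 else a); print(u,v)
```

```text
knob 1441 [0.4726 0.2806 0.157 ] [0.4731 0.2798 0.015 ]
roof 9690 [0.4659 0.2873 0.113 ] [0.4736 0.2799 0.0512]
stand 8652 [ 0.46346878 -0.26344468  0.01312527] [ 0.4673 -0.269   0.065 ]
handle top 616 [ 0.46490487 -0.26935435  0.09774905] [ 0.4656 -0.27    0.013 ]
foot 440 [ 0.4568123  -0.26106204  0.02712366] [ 0.4655 -0.2699  0.0199]
318 212
```

View pics/c6.png

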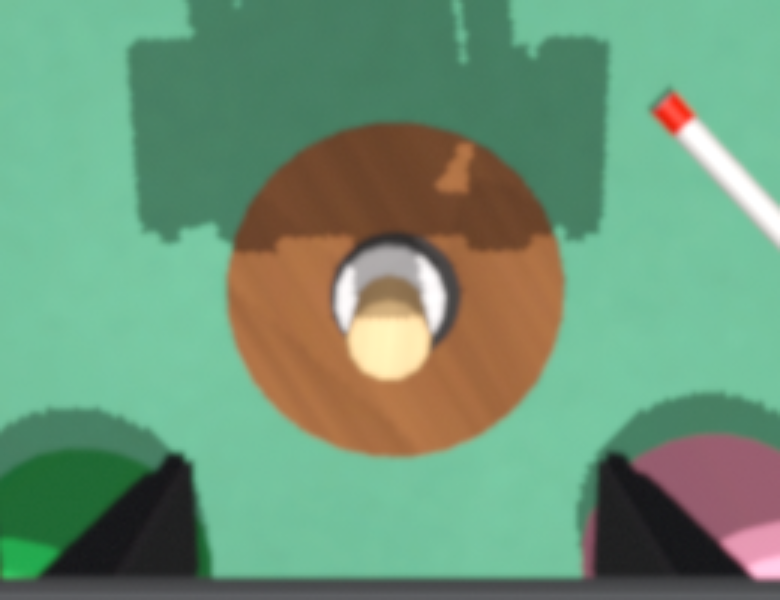

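View pics/w5.png

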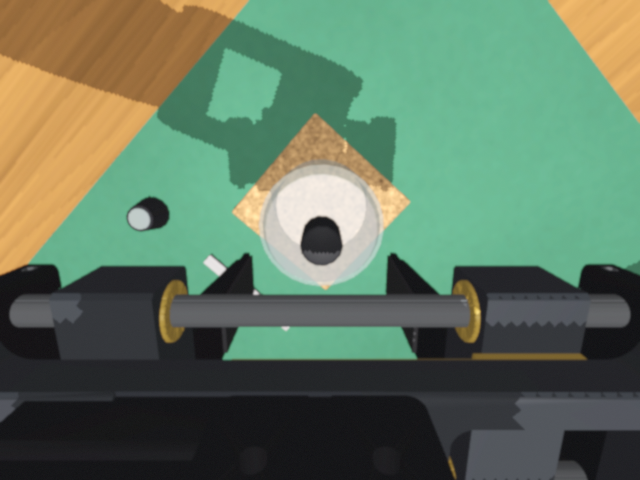

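The cover stands upright and centred on the cork, with its knob at (320,240) and the board corners symmetric around it. On the stand the punch foot and handle top agree at (0.4656,-0.2700), so it is upright. The stand centre is (0.4673,-0.269). Now I'll grip the punch and take it above the fixture.

Run:
```python
from h import *
x,y=.4656,-.2700
ctrl.move_to([x,y,.16],D); ctrl.movel([x,y,.061],rate=.1); ctrl.wait(.15); st("at")
ctrl.command_gripper(.015,40); st("grip")
ctrl.movel([x,y,.165],rate=.1); ctrl.wait(.2); st("up")
ctrl.movel([.498,-.0087,.165],rate=.2); ctrl.wait(.3); st("over")
W=shot("w7"); e=ctrl.state()["eef_pos"]
P=sel(W,e[:2],.03,.117,.137); print("foot top",len(P),np.median(P,0),circ(P) if len(P) else 0)
P=sel(W,(.498,-.0087),.085,.058,.075); print("posts",len(P),circ(P))
P=sel(W,(.498,-.0087),.05,.056,.075); print("plate",len(P),np.median(P,0),circ(P))
```

```text
at 21.73 [ 0.4661 -0.2704  0.0619] F [-0.04 -0.59 -0.48] g 0.0702 0.0
grip 22.51 [ 0.4656 -0.27    0.061 ] F [ 0.5  -0.12 -0.69] g 0.0255 40.0
up 23.9 [ 0.4652 -0.2698  0.1642] F [ 0.17 -0.14 -3.77] g 0.0259 40.0
over 25.67 [ 0.498  -0.0092  0.165 ] F [ 0.09 -0.63 -3.31] g 0.0253 40.0
foot top 1556 [ 4.88447252e-01 -2.59188516e-04  1.31059585e-01] [ 0.4937 -0.0057  0.019 ]
posts 5239 [ 0.498  -0.0088  0.0711]
plate 4674 [0.48469032 0.00459051 0.06361756] [ 0.4981 -0.0086  0.0402]
```

View pics/w7.png

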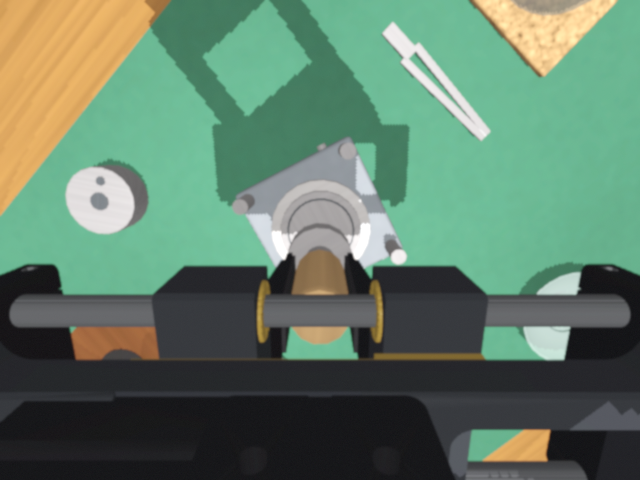

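The punch is held upright, foot at (320,240) above the ring at (320,215). Next I'll compute the foot's centre from its visible front edge.

Run:
```python
from h import *
from scipy.optimize import least_squares
f=np.load("w7.npz"); W=cloud(f["d"],f); e=f["e"]
P=sel(W,e[:2],.04,.1285,.1335); a=np.array([-.7071,.7071]); b=np.array([.7071,.7071])
Q=(P[:,:2]-e[:2]); s,t=Q@a,Q@b
print(len(P),"along max",s.max(),"lateral",t.min(),t.max(),"s min",s.min())
E_=[]
for k in np.arange(-.016,.0161,.001):
    m=abs(t-k)<.0005
    if m.sum()>2: E_.append((s[m].max(),k))
E_=np.array(E_); r=least_squares(lambda c:np.hypot(E_[:,0]-c[0],E_[:,1]-c[1])-.020,[0,0])
print("centre rel TCP (along,lat)",r.x,"rms",np.sqrt(np.mean(r.fun**2)), "world off",r.x[0]*a+r.x[1]*b)
```

```text
1308 along max 0.01979383563521663 lateral -0.019279562048169652 0.018401411637125217 s min -0.005386195996029
centre rel TCP (along,lat) [-0.00044003 -0.00038432] rms 0.00020798244756109648 world off [ 3.93858539e-05 -5.82898087e-04]
```

The foot is concentric with the TCP within 0.6 mm. I'll press under force control.

Run:
```python
from h import *
x,y=.498,-.0083
def fz(n=6):
    v=[]
    for _ in range(n): ctrl.wait(.03); v.append(ctrl.state()["ft_force"][2])
    return float(np.mean(v))
ctrl.movel([x,y,.125],rate=.1); ctrl.wait(.2); f0=fz(); st("above"); print("f0",f0)
z=.1135; ctrl.movel([x,y,z],rate=.04)
while z>.103:
    ctrl.wait(.1); F=fz()-f0; print(round(z,4),round(F,2),ctrl.state()["eef_pos"].round(4))
    if F>8.3: break
    z-=.0015 if F<6 else .0008
    ctrl.movel([x,y,z],rate=.02)
ctrl.wait(1.0); print("hold",fz()-f0); st("hold")
ctrl.movel([x,y,z+.012],rate=.03); ctrl.movel([x,y,.165],rate=.08); ctrl.wait(.2); st("up"); shot("w8")
```

```text
above 26.67 [ 0.4982 -0.0083  0.1254] F [-0.11 -0.4  -2.33] g 0.0253 40.0
f0 -2.9888016202966377
0.1135 0.04 [ 0.4981 -0.0083  0.1136]
0.112 -0.15 [ 0.4979 -0.0083  0.112 ]
0.1105 3.44 [ 0.4981 -0.0083  0.1107]
0.109 4.99 [ 0.4981 -0.0083  0.1092]
0.1075 7.24 [ 0.4982 -0.0083  0.1077]
0.1067 7.92 [ 0.4982 -0.0083  0.1069]
0.1059 9.14 [ 0.4982 -0.0083  0.1062]
hold 8.795853659354819
hold 31.9 [ 0.4982 -0.0083  0.1062] F [-2.19 -0.71  6.63] g 0.0256 40.0
up 33.39 [ 0.4975 -0.0082  0.1642] F [-0.19 -0.69 -3.12] g 0.0253 40.0
```

Held at about 9 N, which is half travel, and lifted clean. Now I'll return the punch to the stand centre.

Run:
```python
from h import *
x,y=.4673,-.2686
ctrl.movel([x,y,.165],rate=.2); ctrl.movel([x,y,.075],rate=.1); ctrl.wait(.2); f0=ctrl.state()["ft_force"][2]
z=.0625
while z>.0585:
    ctrl.movel([x,y,z],rate=.03); ctrl.wait(.15); F=ctrl.state()["ft_force"][2]-f0; print(round(z,4),round(F,2))
    if F>2.5: break
    z-=.0007
st("down"); ctrl.command_gripper(.07); ctrl.movel([x,y,.24],rate=.15); ctrl.wait(.2); W=shot("w9"); st("rel")
c=(x,y)
for n,a in("stand",(.1,.008,.02)),("handle",(.04,.09,.11)),("foot",(.04,.022,.034)): P=sel(W,c,*a); print(n,len(P),np.median(P,0).round(4),circ(P))
ctrl.move_to([.4734,.2796,.20],D); ctrl.wait(.2); W=shot("w10")
P=sel(W,(.4734,.2796),.03,.15,.168); print("knob",len(P),circ(P)); st("t")
```

```text
0.0625 0.11
0.0618 0.61
0.0611 0.05
0.0604 6.09
down 38.07 [ 0.4675 -0.2687  0.0609] F [-1.34  1.49  2.96] g 0.0255 40.0
rel 40.57 [ 0.4671 -0.2684  0.2392] F [ 0.32 -0.7  -0.8 ] g 0.0701 0.0
stand 8582 [ 0.4624 -0.264   0.0131] [ 0.4675 -0.269   0.0649]
handle 618 [ 0.4665 -0.268   0.0977] [ 0.4673 -0.2688  0.013 ]
foot 449 [ 0.4582 -0.2601  0.0271] [ 0.4671 -0.2687  0.0198]
knob 1687 [0.473  0.2797 0.0151]
t 42.8 [0.4737 0.2791 0.2   ] F [ 0.26  0.49 -0.77] g 0.0698 0.0
```

The punch stands upright at the stand centre, within 0.5 mm. Now the cover.

Run:
```python
from h import *
x,y=.4731,.2797
ctrl.movel([x,y,.130],rate=.1); ctrl.wait(.15); ctrl.command_gripper(.02,25); st("grip")
ctrl.movel([x,y,.265],rate=.12)
x,y=.4674,-.2690
ctrl.movel([x,y,.265],rate=.22); ctrl.wait(.3); st("over")
ctrl.movel([x,y,.15],rate=.1); ctrl.wait(.2); f0=ctrl.state()["ft_force"][2]
z=.1355
while z>.132:
    ctrl.movel([x,y,z],rate=.03); ctrl.wait(.15); F=ctrl.state()["ft_force"][2]-f0; print(round(z,4),round(F,2))
    if F>2: break
    z-=.0007
st("down"); ctrl.command_gripper(.07); ctrl.movel([x,y,.26],rate=.12); ctrl.wait(.3); W=shot("w11"); st("rel")
for n,a in("knob",(.03,.157,.168)),("roof",(.07,.11,.124)): P=sel(W,(x,y),*a); print(n,len(P),np.median(P,0).round(4),circ(P))
```

```text
grip 44.52 [0.4731 0.2797 0.1299] F [-0.81  0.94 -0.82] g 0.0296 25.0
over 48.74 [ 0.4675 -0.2688  0.265 ] F [-0.55 -0.38 -1.72] g 0.0296 25.0
0.1355 -1.56
0.1348 -1.22
0.1341 -0.77
0.1334 4.06
down 52.23 [ 0.4676 -0.2691  0.1339] F [-0.12  1.    2.96] g 0.0292 25.0
rel 54.63 [ 0.4673 -0.2689  0.2596] F [ 0.37  0.25 -0.41] g 0.0701 0.0
knob 1063 [ 0.4671 -0.2687  0.1611] [ 0.4676 -0.2695  0.0151]
roof 7596 [ 0.4613 -0.2629  0.117 ] [ 0.4677 -0.2691  0.0505]
```

View pics/w11.png

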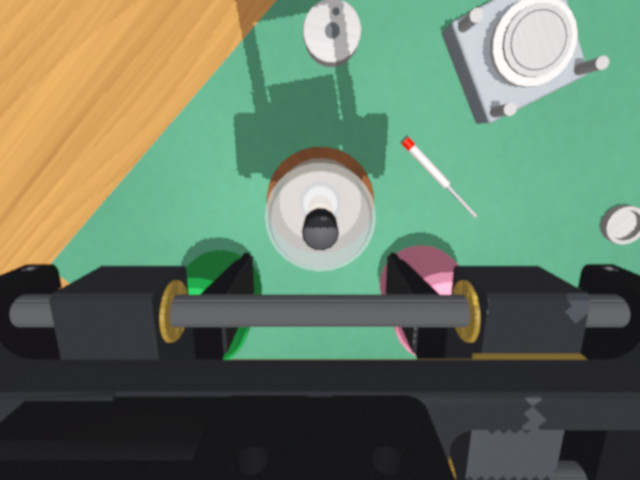

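The cover sits flat and centred on the stand, with the knob at (320,230) and the roof at 0.117 as at the start. The punch is inside, and the fixture plate looks up.

```bash
python3 -c "
from bench import ctrl
print(ctrl.job_done())"
```

```text
the job is handed in; nothing more can be done
None
```

I handed the job in at about 55 s; no verdict was returned. The punch pressed the case back at about 9 N (roughly half travel by the spring figures) for over a second, and the last wrist readings put it back upright on the stand under the cover, both centred within 1 mm.

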